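Clear the carburettor wash pans

ROBOT

A 6-joint arm with a two-finger parallel gripper is mounted at the origin on the work surface. World frame = base frame: x ahead of the robot, y to its left, z up, the work surface at z = 0. Lengths are in mm, angles in rad, forces in N, time in s.
With the tool pointing down it reaches from about 350 to 975 mm from the base axis. Payload 7.1 kg.
Tool frame: the origin (TCP) lies at the very end of the fingers, on their centre line; the grasp point (between the pads) lies 19 mm behind it (ctrl.tcp_to_grasp is the distance from the TCP to the grasp point, in mm); z points along the fingers, x is the direction in which the jaws open and shut, and the axes are right-handed (so a half turn about z gives the same grasp; the last joint's range is limited). The gripper opens to 88 mm and grips with 3 to 60 N. Pads are 20 mm wide; open, the fingers measure 115 mm over their backs; the gripper's body (75 mm by 178 mm) begins 61 mm behind the grasp point.
Start: joints at [-1.246, 0.423, 1.63, -0, 1.089, -0.019], TCP at [210.684, -588.402, 222.675] pointing down, gripper open.
Joint ranges: [-3, 3], [-0.9, 2.11], [0.09, 2.58], [-1.31, 4.45], [0.11, 2.69], [-2.54, 2.54]. Speed limits (rad/s): [2.39, 2.39, 3.01, 3.14, 3.14, 3.14].

INTERFACE

Orientations are given as a rotation vector (axis times angle).
In Python, from workcell import get_obs, viewer, ctrl, masks_of gives the robot as it stands. The module is installed in compiled form; this text tells all that it offers.
- The arm moves only by the shell command python3 -m inch 'ROWS'. ROWS is JSON, a list of rows, each an object of numbers: "tx", "ty", "tz": the shift along the tool's x, y, z in cm; "ax", "ay", "az": the turn, a rotation vector about the tool's x, y, z in degrees; "jaw": the opening, from 0 (shut) to 1 (fully open). In form: [{"tx": .., "ty": .., "tz": .., "ax": .., "ay": .., "az": .., "jaw": ..}, ...]. A call has 1 to 12 rows; each row shifts and turns the commanded pose from where the row before left it, along the tool's axes as they then stand; what a row does not reach is not made up. A row lasts 1/8 s, in which the tool goes at most 62.5 mm and 10.7 degrees, less where a joint would pass 70% of its speed; a pose out of reach is approached as far as the arm can. A call is refused whole if a number of a shift passes 6.25 or a number of a turn 10.7, either way. A call with a gripper value outside its range is refused whole. The fingers move at their own pace and stop on an object; the grip force is fixed at half the most. Time passes only in rows, so rows that do not move let the fingers close. It gives the time, the measured TCP pose, the force and the opening at its end, in the units of the state.
- get_obs(): the state, without advancing time (a new reading comes with each control period).
- viewer.get_image(name): name is "scene" or "top" or "wrist"; returns (picture, depth): 400x640x3 uint8, red, green, blue; 400x640 float32, mm along the optical axis (not along the pixel's ray), 0 where there is no reading.
- viewer.get_calibration(name): a dict with "fx", "fy", "cx", "cy" (pixels), "rvec" (rotation vector, rad) and "tvec" (3), from world to camera coordinates, as OpenCV has them. Camera axes: x right, y down, z forward; pixel columns grow to the right and rows downward; lengths in mm; the calibration is good to about 2 mm. A picture is of the moment at which its call begins: read the wrist's pose just before it. get_calibration takes no time and is no camera call; for the wrist camera it gives the pose at the moment of the call.
- ctrl.close_job(): hands the job in, once; it reports no verdict.
Trained networks look in the newest picture that a camera, given by its name, has taken for a name from the list of things; names that differ only in an ending like _2 or _b are one class to them, and where a whole thing is asked for, a point or a joint stands for the part that bears it (a point fixed in the world has none). Each returns a list of dicts, best first, with "score" (0 to 1); they miss things now and then, are a little off and sometimes report something else, mostly with a low value. They report only what shows in the picture. A call takes as long as a camera call. They do not tell look-alikes from the thing itself.
- masks_of(camera, thing): "pixels" (400x640 bool, what is visible of it) and "location" ([column, row] in pixels, amid what is visible of it).
The state is a dict: "t": time; "qpos": joint angles; "qvel": joint speeds; "joint_torque": joint torques, N m; "ee_pos": TCP position; "orientation": TCP orientation; "ft_force": force on the tool from outside, world axes, zero at the start; "moment": the same for the moment, N m; "width": finger opening in mm.
Only numpy, scipy, OpenCV 4.12 (cv2) and the standard library are available. Lean on these libraries where they do the work, as an engineer would, in place of code of your own. Each camera call takes 0.05 s, during which the arm holds its last target. There are 200 camera calls.

TASK

The carburettor parts are rinsed: take the float bowl out of the largest wash pan and stand it, mouth down as it is, on a free part of the rubber mat. Then nest the three pans on the bench, the medium one in the large one and the small one in the medium one, each sitting flat on the floor of the one below, with the three handles turned well apart so that a hand could close round any one of them. Set things down rather than drop them, and leave everything else on the bench where it is.

Things in the scene. Friction and masses are not known exactly. Their poses are not given: they have to be found in the camera images.
- large_pan: The largest of three stainless steel wash pans with a black stick handle (loose, 0.1 to 0.3 kg). Rim diameter 128 mm, base 116 mm, rim height 54 mm; wall and floor 3 mm thick. Origin: centre of the underside, z up. The handle points along its own -x. Holds the float bowl at the start. The pans stand apart in any left-to-right order, all handles roughly towards the robot (within 30 degrees).
- medium_pan: The middle-sized of three stainless steel wash pans with a black stick handle (loose, 0.1 to 0.3 kg). Rim diameter 100 mm, base 88 mm, rim height 59 mm; wall and floor 3 mm thick. Origin: centre of the underside, z up. The handle points along its own -x. Stands flat inside the large pan with about 8 mm to spare all round, if the handles point different ways.
- small_pan: The smallest of three stainless steel wash pans with a black stick handle (loose, 0.1 to 0.3 kg). Rim diameter 76 mm, base 64 mm, rim height 64 mm; wall and floor 3 mm thick. Origin: centre of the underside, z up. The handle points along its own -x. Stands flat inside the medium pan with about 7 mm to spare all round, if the handles point different ways.
- large_pan_grip (a point): Centre of the large pan's black grip: 107 mm out from the pan's axis, 58 mm above its underside. The level, flat-sided grip is 58 mm long (radially), 15 mm wide, 20 mm high; a thin 13 mm wide strap joins it to the rim.
- medium_pan_grip (a point): Centre of the medium pan's black grip: 93 mm out from the pan's axis, 63 mm above its underside. The level, flat-sided grip is 58 mm long (radially), 15 mm wide, 20 mm high; a thin 13 mm wide strap joins it to the rim. With the pan nested it passes just above the large pan's rim, but is too deep to lie over the large pan's grip.
- small_pan_grip (a point): Centre of the small pan's black grip: 81 mm out from the pan's axis, 68 mm above its underside. The level, flat-sided grip is 58 mm long (radially), 15 mm wide, 20 mm high; a thin 13 mm wide strap joins it to the rim. With the pan nested it passes just above the rims below, but is too deep to lie over either of the other grips.
- float_bowl: Rinsed float bowl: dull grey cast box lying mouth down on the floor of the large pan, within 5 mm of its centre (loose, about 0.1 kg). Body 56 mm (own x) by 42 mm (y), 34 mm high, a 4 mm thick flange round the bottom sticking out 2 mm, a round boss and brass plug on top (42 mm in all). Origin: centre of the underside, z up.
- mat: A black ribbed rubber bench mat, fixed, 260 mm (its own x, roughly away from the robot) by 200 mm (y), 4 mm thick, to the robot's left. Origin: centre of its underside. The half nearer the robot (negative x) is empty; on the far half stand a carburettor, another float bowl and a few brass jets.
- carb_a: Bystander: grey cast carburettor body standing on the far left part of the mat, about 80 by 72 mm, 96 mm high, origin at the centre of its underside.
- spare_bowl: Bystander: another float bowl like the first, mouth down on the far right part of the mat; it stays there. Origin: centre of its underside.
- carb_b: Bystander: a second carburettor body, about 80 by 72 mm, 96 mm high, standing on the bench beyond the pans. Origin: centre of its underside.
- screwdriver: Bystander: black-handled screwdriver, 200 mm long, 26 mm thick, lying roughly across, on the robot's side of the pans, partly under their handles. Origin: under its middle.
- wrench: Bystander: steel spanner, 180 mm long, 8 mm thick, lying roughly across, on the robot's side of the pans, partly under their handles. Origin: under its middle.
- brush: Bystander: wooden-handled flat cleaning brush, 200 mm long, 20 mm thick, lying roughly across, beyond the pans. Origin: under its middle.
Mind the look-alikes: they are no part of the job. What is shaped like the small_pan but purple is not meant.

How it is judged (in metres and radians):
At the end, for the whole second after the job is handed in: Float bowl at rest on the mat, mouth down, centre 25 mm inside each edge. Large pan flat on the bench; medium in it, small in that, each within 4 mm of seated, 15 mm of centred, 3.4 degrees of level; centres of any two grips over 50 mm apart from above. All released, at rest (z of medium_pan in the frame of large_pan between 0 and 0.007 m and horizontal distance between medium_pan and large_pan below 0.015 m and angle between each of medium_pan, small_pan, large_pan's own z axis and vertical below 0.06 rad and z of small_pan in the frame of medium_pan between 0 and 0.007 m and horizontal distance between small_pan and medium_pan below 0.015 m and horizontal distance between large_pan_grip and medium_pan_grip above 0.05 m and horizontal distance between each of medium_pan_grip, large_pan_grip and small_pan_grip above 0.05 m and height (world z) of large_pan below 0.004 m and x of float_bowl in the frame of mat between -0.105 and 0.105 m and y of float_bowl in the frame of mat between -0.075 and 0.075 m and z of float_bowl in the frame of mat between 0.001 and 0.008 m and angle between float_bowl's own z axis and vertical below 0.08 rad and linear speed of each of large_pan, medium_pan, small_pan, float_bowl below 0.02 m/s); the robot touches nothing.
It fails at once if a bystander (carburettor, other float bowl or tool) is shifted by more than 25 mm (distance of any of carb_a, spare_bowl, carb_b, screwdriver, wrench, brush from where it was at the start of the episode above 0.025 m).
It fails at once if the float bowl, medium pan or small pan is dropped (falls 20 mm or more out of the fingers) ((linear speed of float_bowl above 0.6 m/s and contact force between the fingers and float_bowl below 0.1 N) or (linear speed of medium_pan above 0.6 m/s and contact force between the fingers and medium_pan below 0.1 N) or (linear speed of small_pan above 0.6 m/s and contact force between the fingers and small_pan below 0.1 N)).
It also fails if it takes over 72 s, if anything falls off the work surface, if the arm or the gripper's body presses on something with over 40 N, if the wrist force passes 120 N, or if a joint passes its speed limit or range.

## Working session

There is one attempt and no reset: what is moved stays moved. The work goes in short steps, Python scripts to look and compute and a shell command to move; the robot and the scene stay as the last step left them, time stands still between calls to the robot, and variables do not carry over. Pictures are saved under pics/ and viewed, about 8 in all and at most 12, crops included, and the job is handed in when it is done.

```bash
mkdir -p pics
cat > h.py <<'E'
import numpy as np,cv2
from workcell import get_obs,viewer,ctrl,masks_of
def cal(n):
    c=viewer.get_calibration(n);R=cv2.Rodrigues(np.array(c["rvec"],float))[0];return c,R,np.array(c["tvec"],float).ravel()
def cloud(n,dep):
    c,R,t=cal(n);v,u=np.mgrid[:400,:640]
    P=np.stack([(u-c["cx"])/c["fx"]*dep,(v-c["cy"])/c["fy"]*dep,dep],-1)
    W=(P-t)@R; W[dep<=0]=np.nan; return W
def save(n,img): cv2.imwrite("pics/"+n+".png",np.ascontiguousarray(img[...,::-1]))
E
python3 - <<'E'
from h import *
o=get_obs();print(o)
for n in("top","scene"):
    im,d=viewer.get_image(n);save(n,im);np.save(n,cloud(n,d));np.save(n+"_im",im)
    for th in("large_pan","medium_pan","small_pan","float_bowl","mat","large_pan_grip") if n=="top" else ():
        for m in masks_of(n,th):
            W=np.load(n+".npy")[m["pixels"]];print(n,th,round(m["score"],2),np.round(m["location"]),m["pixels"].sum(),np.round(np.nanmedian(W,0)),np.round(np.nanpercentile(W[:,2],95)))
E
```

```text
{'t': 0.0, 'qpos': array([-1.24595141e+00,  4.23821301e-01,  1.63069927e+00, -2.23145533e-05,
        1.08860096e+00, -1.89974288e-02]), 'qvel': array([-0.00126519, -0.00084338,  0.00043924,  0.0014502 , -0.00158955,
       -0.00147089]), 'joint_torque': array([ 1.42921774e-03, -5.44613814e+01, -2.73667556e+01,  6.41629030e-02,
        2.29208276e-02, -1.33337062e-04]), 'ee_pos': array([ 210.53185401, -587.87485534,  221.91025722]), 'orientation': array([-2.56800997e+00,  1.80813375e+00,  1.95482223e-03]), 'ft_force': array([-0.46207466,  0.0653503 ,  0.35378753]), 'moment': array([ 0.03996215, -0.01901983,  0.02492161]), 'width': 87.76584644309283}
top large_pan 0.88 [443. 188.] 1998 [ 519. -305.   15.] 66.0
top medium_pan 0.62 [292. 186.] 1431 [527.  85.   6.] 71.0
top medium_pan 0.23 [214. 153.] 436 [601. 282.  37.] 43.0
top small_pan 0.9 [240. 271.] 1067 [297. 204.  32.] 78.0
top small_pan 0.76 [362. 167.] 973 [ 572. -103.   36.] 78.0
top float_bowl 0.61 [432. 188.] 469 [ 519. -288.   35.] 42.0
top float_bowl 0.34 [408. 130.] 815 [ 678. -225.   18.] 22.0
top mat 0.66 [192. 184.] 6216 [528. 335.   4.] 8.0
top mat 0.62 [311. 246.] 481 [365.  23.   6.] 10.0
top large_pan_grip 0.9 [443. 186.] 1864 [ 520. -306.   17.] 66.0
top large_pan_grip 0.71 [395. 225.] 527 [ 423. -185.   21.] 27.0
```

View pics/top.png

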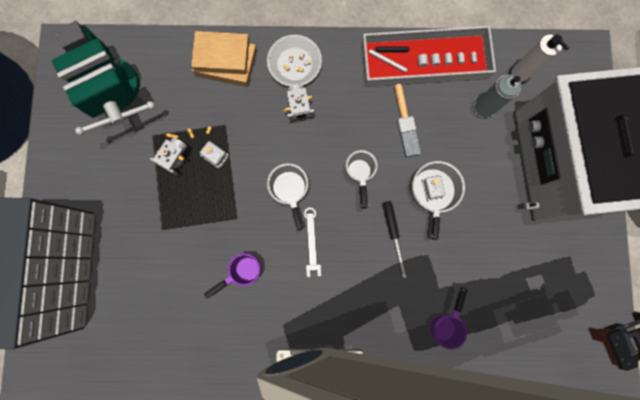

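View pics/scene.png

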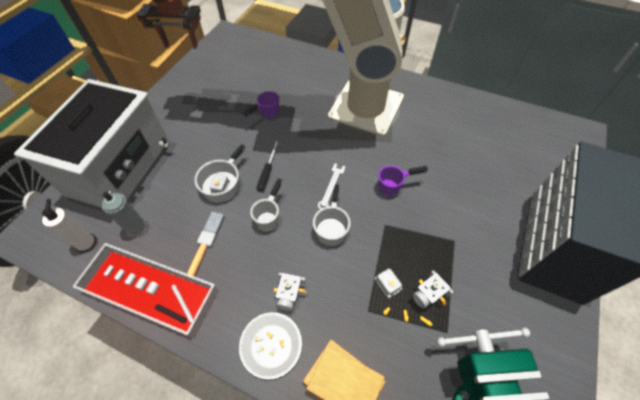

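Candidates in top view: the large pan is at (437,187), the medium at (289,185) and the small steel one at (361,167). The look-alikes are the purple pans at (245,268) and (450,330), and the float bowl's is the spare on the mat at (213,153). I choose the steel pans and the bowl in the large pan at (435,186), then measure them.

```bash
cat > meas.py <<'E'
from h import *
from scipy.optimize import least_squares
PAN={"large":(64,58,54,107),"medium":(50,44,59,93),"small":(38,32,64,81)}
def fit(W,im,name,c0):
    rr,rb,h,g=PAN[name];P=W.reshape(-1,3);C=im.reshape(-1,3).astype(float)
    k=np.isfinite(P[:,0])&(np.hypot(P[:,0]-c0[0],P[:,1]-c0[1])<rr+95);P=P[k];C=C[k]
    br=C.mean(1)>75; c=np.array(c0,float)
    for _ in range(5):
        d=np.hypot(*(P[:,:2]-c).T);s=br&(P[:,2]>15)&(P[:,2]<h+5)&(np.abs(d-(rb+(rr-rb)*P[:,2]/h-1.5))<12)
        Q=P[s];f=lambda x:np.hypot(*(Q[:,:2]-x).T)-(rb+(rr-rb)*Q[:,2]/h-1.5)
        r=least_squares(f,c,loss="soft_l1",f_scale=2);c=r.x
    d=np.hypot(*(P[:,:2]-c).T);s=~br&(abs(P[:,2]-h-9)<10)&(d>rr+8)&(d<rr+80)
    G=P[s]; v=np.median(G[:,:2],0)-c if len(G) else np.zeros(2)
    return c,np.degrees(np.arctan2(v[1],v[0])),len(Q),np.median(abs(f(c))),len(G),np.hypot(*v),np.percentile(G[:,2],80) if len(G) else 0
E
python3 - <<'E'
from meas import *
for n in("top","scene"):
    W=np.load(n+".npy");im=np.load(n+"_im.npy")
    for p,c0 in(("large",(519,-290)),("medium",(527,85)),("small",(572,-103))): print(n,p,[np.round(x,1) for x in fit(W,im,p,c0)])
    c=fit(W,im,"large",(519,-290))[0]
    P=W.reshape(-1,3);k=(np.hypot(*(P[:,:2]-c).T)<45)&(P[:,2]>31)&(P[:,2]<52)
    print("bowl",k.sum(),cv2.minAreaRect(P[k][:,:2].astype(np.float32)),P[k].mean(0),np.percentile(P[k][:,2],[20,50,90]))
    # mat
    m=[x for x in masks_of(n,"mat")][0]["pixels"];print("mat",cv2.minAreaRect(W[m][np.isfinite(W[m][:,0])][:,:2].astype(np.float32)))
    # highest neighbours near pans
    k=(P[:,0]>380)&(P[:,0]<640)&(P[:,1]<-370)&(P[:,1]>-520)&(P[:,2]>60);print("right side tall: ymax",np.nanmax(P[k][:,1]) if k.any() else None, np.nanmax(P[k][:,2]) if k.any() else None)
im=np.load("top_im.npy")[130:290,190:500];save("crop",cv2.resize(im,None,fx=2.5,fy=2.5,interpolation=cv2.INTER_CUBIC))
E
```

```text
top large [array([ 520.1, -294.6]), np.float64(172.6), np.int64(795), np.float64(1.0), np.int64(155), np.float64(107.7), np.float64(68.7)]
top medium [array([521.5,  85.2]), np.float64(-164.0), np.int64(527), np.float64(1.1), np.int64(135), np.float64(94.3), np.float64(73.1)]
top small [array([568.8, -99.5]), np.float64(-176.5), np.int64(444), np.float64(1.0), np.int64(146), np.float64(82.3), np.float64(78.8)]
bowl 338 ((523.546875, -292.9996032714844), (55.385318756103516, 42.43817138671875), 11.318745613098145) [ 523.29401219 -292.13515726   36.98479186] [34.74078142 36.69643546 40.91504292]
mat ((549.357421875, 341.25128173828125), (265.0487060546875, 204.49095153808594), 9.536516189575195)
right side tall: ymax -506.45034953786603 130.05765983202502
scene large [array([ 522.6, -292.9]), np.float64(171.3), np.int64(782), np.float64(1.1), np.int64(85), np.float64(105.1), np.float64(69.2)]
scene medium [array([524.9,  88. ]), np.float64(-163.3), np.int64(636), np.float64(0.9), np.int64(65), np.float64(82.8), np.float64(74.8)]
scene small [array([571.9, -97.2]), np.float64(-178.2), np.int64(522), np.float64(0.8), np.int64(85), np.float64(77.7), np.float64(79.0)]
bowl 209 ((526.2918701171875, -291.1053771972656), (58.55865478515625, 42.62564468383789), 15.217766761779785) [ 527.75130505 -288.357668     37.9092495 ] [35.50558811 37.60007173 42.13503907]
mat ((547.10986328125, 341.7327880859375), (271.007568359375, 206.15255737304688), 9.502946853637695)
right side tall: ymax -503.34808969976456 225.35423473059475
```

View pics/crop.png

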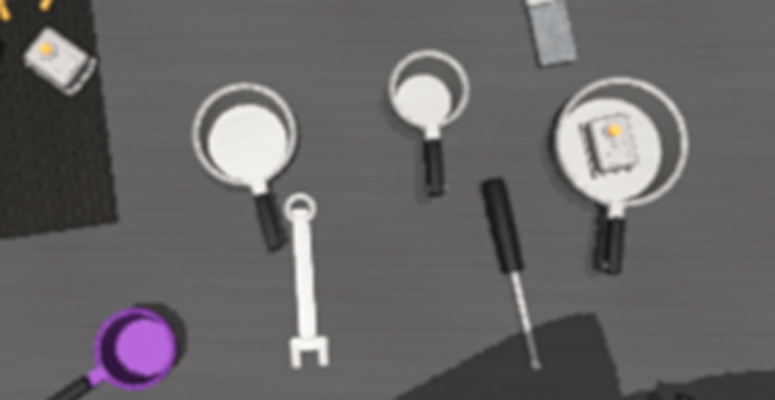

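The crop confirms it: the bowl is in the right-hand pan (610,140), the steel medium pan is at (245,133) and the small one at (428,88). The two cameras agree to about 3 mm. Next is a helper that works out the remaining distance in tool axes.

```bash
cat > go.py <<'E'
# go.py x y z heading_deg(tool x, mod 180 nearest unless 4th arg 'exact'): remaining shift (cm, tool axes now) and turn
import sys
from h import *
from scipy.spatial.transform import Rotation as Ro
o=get_obs();R=Ro.from_rotvec(o["orientation"]).as_matrix();x,y,z,hd=map(float,sys.argv[1:5])
d=(np.array([x,y,z])-o["ee_pos"])@R/10
h=np.degrees(np.arctan2(R[1,0],R[0,0]));m=360 if len(sys.argv)>5 else 180
dh=(hd-h+m/2)%m-m/2
want=np.array([[np.cos(np.radians(h+dh)),np.sin(np.radians(h+dh)),0],[np.sin(np.radians(h+dh)),-np.cos(np.radians(h+dh)),0],[0,0,-1]]).T
print("shift now-axes cm",d.round(2),"turn rotvec deg",np.degrees(Ro.from_matrix(R.T@want).as_rotvec()).round(2),"heading",h.round(1),"shift axes after turn",((np.array([x,y,z])-o["ee_pos"])@want/10).round(2))
print("ee",o["ee_pos"].round(1),"q",o["qpos"].round(2),"w",round(o["width"],1),"F",o["ft_force"].round(1),"t",o["t"])
E
python3 go.py 525 -292 120 -78
```

```text
shift now-axes cm [-17.3  -39.58  10.26] turn rotvec deg [0.   0.01 7.7 ] heading -70.3 shift axes after turn [-22.45 -36.91  10.26]
ee [ 210.7 -588.3  222.6] q [-1.25  0.42  1.63 -0.    1.09 -0.02] w 88.3 F [ 0.8  0.6 -0.5] t 0.5
```

```bash
python3 -m inch '[{"az":7.7,"jaw":0.72},{"tx":-2.2,"ty":-3.7},{"tx":-2.5,"ty":-4.1},{"tx":-2.5,"ty":-4.1},{"tx":-2.5,"ty":-4.1},{"tx":-2.5,"ty":-4.1},{"tx":-2.5,"ty":-4.1},{"tx":-2.5,"ty":-4.1,"tz":2},{"tx":-2.5,"ty":-4.1,"tz":3},{"tx":-2.5,"ty":-4.1,"tz":3},{"tz":2},{}]'; python3 go.py 525 -292 120 -78
```

```text
shift now-axes cm [-17.3  -39.58  10.26] turn rotvec deg [0.   0.01 7.7 ] heading -70.3 shift axes after turn [-22.45 -36.91  10.26]
ee [ 210.7 -588.3  222.6] q [-1.25  0.42  1.63 -0.    1.09 -0.02] w 88.3 F [ 0.8  0.6 -0.5] t 0.5$[0]: bad value
```

```bash
python3 -m inch '[{"tx":0,"ty":0,"tz":0,"ax":0,"ay":0,"az":7.7,"jaw":0.72},{"tx":-2.2,"ty":-3.7,"tz":0,"ax":0,"ay":0,"az":0,"jaw":0.72},{"tx":-2.5,"ty":-4.1,"tz":0,"ax":0,"ay":0,"az":0,"jaw":0.72},{"tx":-2.5,"ty":-4.1,"tz":0,"ax":0,"ay":0,"az":0,"jaw":0.72},{"tx":-2.5,"ty":-4.1,"tz":0,"ax":0,"ay":0,"az":0,"jaw":0.72},{"tx":-2.5,"ty":-4.1,"tz":0,"ax":0,"ay":0,"az":0,"jaw":0.72},{"tx":-2.5,"ty":-4.1,"tz":0,"ax":0,"ay":0,"az":0,"jaw":0.72},{"tx":-2.5,"ty":-4.1,"tz":2,"ax":0,"ay":0,"az":0,"jaw":0.72},{"tx":-2.5,"ty":-4.1,"tz":3,"ax":0,"ay":0,"az":0,"jaw":0.72},{"tx":-2.5,"ty":-4.1,"tz":3,"ax":0,"ay":0,"az":0,"jaw":0.72},{"tx":0,"ty":0,"tz":2,"ax":0,"ay":0,"az":0,"jaw":0.72},{"tx":0,"ty":0,"tz":0,"ax":0,"ay":0,"az":0,"jaw":0.72}]'; python3 go.py 525 -292 120 -78
```

```text
t: 2.0
ee_pos: [520.9, -294.3, 121.2]
orientation: [2.442, -1.975, -0.005]
ft_force: [0.0, -0.2, 0.5]
width: 63.1
shift now-axes cm [-0.13 -0.45  0.11] turn rotvec deg [0.15 0.13 0.07] heading -77.9 shift axes after turn [-0.13 -0.45  0.12]
ee [ 520.9 -294.3  121.2] q [-0.53  0.52  1.75 -0.    0.88  0.83] w 63.1 F [ 0.  -0.2  0.5] t 2.0
```

Run:
```python
from meas import *
im,d=viewer.get_image("wrist");W=cloud("wrist",d);save("w1",im)
r=fit(W,im,"large",(521,-294));print([np.round(x,1) for x in r])
P=W.reshape(-1,3);c=r[0]
k=(np.hypot(*(P[:,:2]-c).T)<45)&(P[:,2]>31)&(P[:,2]<52)
print(k.sum(),cv2.minAreaRect(P[k][:,:2].astype(np.float32)),np.percentile(P[k][:,2],[5,50,95]))
```

```text
[array([ 523.7, -294.4]), np.float64(173.4), np.int64(7177), np.float64(1.4), np.int64(431), np.float64(118.1), np.float64(69.7)]
2612 ((526.1994018554688, -292.0585021972656), (54.966163635253906, 41.98398208618164), 12.781911849975586) [35.11909538 38.77912415 45.79781346]
```

View pics/w1.png

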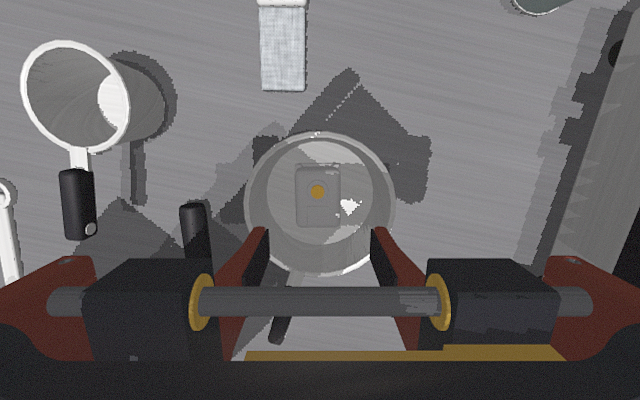

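The wrist view shows the bowl centred at (318,195), upright between the open fingers. All three cameras agree on (525.5, -292).

```bash
python3 -m inch '[{"tx":-0.1,"ty":-0.5,"tz":1,"ax":0,"ay":0,"az":-0.7,"jaw":0.72},{"tx":0,"ty":0,"tz":3,"ax":0,"ay":0,"az":0,"jaw":0.72},{"tx":0,"ty":0,"tz":3,"ax":0,"ay":0,"az":0,"jaw":0.72},{"tx":0,"ty":0,"tz":2.2,"ax":0,"ay":0,"az":0,"jaw":0.72},{"tx":0,"ty":0,"tz":1.5,"ax":0,"ay":0,"az":0,"jaw":0.72},{"tx":0,"ty":0,"tz":0,"ax":0,"ay":0,"az":0,"jaw":0.72},{"tx":0,"ty":0,"tz":0,"ax":0,"ay":0,"az":0,"jaw":0.4},{"tx":0,"ty":0,"tz":0,"ax":0,"ay":0,"az":0,"jaw":0.2},{"tx":0,"ty":0,"tz":0,"ax":0,"ay":0,"az":0,"jaw":0.2},{"tx":0,"ty":0,"tz":0,"ax":0,"ay":0,"az":0,"jaw":0.2}]'; python3 go.py 490 331 150 -80
```

```text
t: 3.3
ee_pos: [526.7, -293.6, 16.5]
orientation: [-2.453, 1.962, -0.002]
ft_force: [-1.3, 0.5, 6.8]
width: 41.9
shift now-axes cm [-61.73 -10.16 -13.39] turn rotvec deg [-0.06 -0.04  2.7 ] heading -77.3 shift axes after turn [-62.15  -7.23 -13.35]
ee [ 526.7 -293.6   16.5] q [-0.53  0.68  1.77  0.    0.69  0.82] w 41.9 F [-1.3  0.5  6.8] t 3.3
```

```bash
python3 -m inch '[{"tx":0,"ty":0,"tz":-0.5,"ax":0,"ay":0,"az":0,"jaw":0.2},{"tx":0,"ty":0,"tz":-1.5,"ax":0,"ay":0,"az":0,"jaw":0.2},{"tx":0,"ty":0,"tz":-2.5,"ax":0,"ay":0,"az":0,"jaw":0.2},{"tx":0,"ty":0,"tz":-3,"ax":0,"ay":0,"az":0,"jaw":0.2},{"tx":0,"ty":0,"tz":-3,"ax":0,"ay":0,"az":0,"jaw":0.2},{"tx":0,"ty":0,"tz":-2.5,"ax":0,"ay":0,"az":0,"jaw":0.2},{"tx":-1,"ty":0,"tz":-0.8,"ax":0,"ay":0,"az":0,"jaw":0.2},{"tx":-2.5,"ty":0,"tz":0,"ax":0,"ay":0,"az":0,"jaw":0.2},{"tx":-4,"ty":0,"tz":0,"ax":0,"ay":0,"az":0,"jaw":0.2},{"tx":-4.5,"ty":-1,"tz":0,"ax":0,"ay":0,"az":0,"jaw":0.2},{"tx":-4.5,"ty":-1,"tz":0,"ax":0,"ay":0,"az":0,"jaw":0.2},{"tx":-4.5,"ty":-1,"tz":0,"ax":0,"ay":0,"az":0,"jaw":0.2}]' && python3 -m inch '[{"tx":-4.5,"ty":-1,"tz":0,"ax":0,"ay":0,"az":0,"jaw":0.2},{"tx":-4.5,"ty":-1,"tz":0,"ax":0,"ay":0,"az":0,"jaw":0.2},{"tx":-4.5,"ty":-1,"tz":0,"ax":0,"ay":0,"az":0,"jaw":0.2},{"tx":-4.5,"ty":-1,"tz":0,"ax":0,"ay":0,"az":0,"jaw":0.2},{"tx":-4.5,"ty":-1,"tz":0,"ax":0,"ay":0,"az":0,"jaw":0.2},{"tx":-4.5,"ty":-1,"tz":0,"ax":0,"ay":0,"az":0,"jaw":0.2},{"tx":-4.5,"ty":-1,"tz":0,"ax":0,"ay":0,"az":0,"jaw":0.2},{"tx":-3.5,"ty":-1,"tz":0,"ax":0,"ay":0,"az":2.7,"jaw":0.2},{"tx":-2,"ty":0,"tz":0,"ax":0,"ay":0,"az":0,"jaw":0.2},{"tx":0,"ty":0,"tz":0,"ax":0,"ay":0,"az":0,"jaw":0.2}]'; python3 go.py 490 331 30 -80
```

```text
t: 4.8
ee_pos: [507.2, -79.0, 152.4]
orientation: [2.453, -1.961, -0.004]
ft_force: [1.2, 0.5, -2.0]
width: 41.4
t: 6.05
ee_pos: [505.2, 297.4, 152.8]
orientation: [2.408, -2.014, -0.001]
ft_force: [-0.3, 0.2, -0.2]
width: 42.2
shift now-axes cm [-3.59  0.88 12.28] turn rotvec deg [ 0.11 -0.04  0.18] heading -79.8 shift axes after turn [-3.57  0.92 12.28]
ee [505.2 297.4 152.8] q [ 0.51  0.46  1.77 -0.    0.92  1.9 ] w 42.2 F [-0.3  0.2 -0.2] t 6.05
```

```bash
python3 -m inch '[{"tx":-1.8,"ty":0.4,"tz":2,"ax":0,"ay":0,"az":0,"jaw":0.2},{"tx":-1.8,"ty":0.4,"tz":3,"ax":0,"ay":0,"az":0,"jaw":0.2},{"tx":0,"ty":0,"tz":3,"ax":0,"ay":0,"az":0,"jaw":0.2},{"tx":0,"ty":0,"tz":2.5,"ax":0,"ay":0,"az":0,"jaw":0.2},{"tx":0,"ty":0,"tz":1.5,"ax":0,"ay":0,"az":0,"jaw":0.2},{"tx":0,"ty":0,"tz":0.6,"ax":0,"ay":0,"az":0,"jaw":0.2},{"tx":0,"ty":0,"tz":0.4,"ax":0,"ay":0,"az":0,"jaw":0.2},{"tx":0,"ty":0,"tz":0,"ax":0,"ay":0,"az":0,"jaw":0.2},{"tx":0,"ty":0,"tz":0,"ax":0,"ay":0,"az":0,"jaw":0.2}]'; python3 go.py 490 331 17.5 -80
```

```text
t: 7.18
ee_pos: [493.3, 331.1, 24.4]
orientation: [-2.406, 2.019, -0.001]
ft_force: [0.2, -0.1, -1.0]
width: 41.8
shift now-axes cm [-0.04  0.33  0.69] turn rotvec deg [-0.07  0.03 -0.01] heading -80.0 shift axes after turn [-0.04  0.33  0.69]
ee [493.3 331.1  24.4] q [0.57 0.66 1.79 0.   0.69 1.97] w 41.8 F [ 0.2 -0.1 -1. ] t 7.175
```

```bash
python3 -m inch '[{"tx":0,"ty":0,"tz":0.3,"ax":0,"ay":0,"az":0,"jaw":0.2},{"tx":0,"ty":0,"tz":0.2,"ax":0,"ay":0,"az":0,"jaw":0.2},{"tx":0,"ty":0,"tz":0.1,"ax":0,"ay":0,"az":0,"jaw":0.2},{"tx":0,"ty":0,"tz":0,"ax":0,"ay":0,"az":0,"jaw":0.2}]'
```

```text
t: 7.68
ee_pos: [492.8, 330.9, 17.6]
orientation: [2.407, -2.019, -0.0]
ft_force: [0.8, -0.1, -0.6]
width: 42.0
```

```bash
python3 -m inch '[{"tx":0,"ty":0,"tz":0.15,"ax":0,"ay":0,"az":0,"jaw":0.2},{"tx":0,"ty":0,"tz":0,"ax":0,"ay":0,"az":0,"jaw":0.2}]'
```

```text
t: 7.92
ee_pos: [492.9, 330.9, 17.5]
orientation: [-2.407, 2.019, -0.0]
ft_force: [-4.9, -3.1, 14.3]
width: 41.8
```

```bash
python3 -m inch '[{"tx":0,"ty":0,"tz":0.1,"ax":0,"ay":0,"az":0,"jaw":0.2},{"tx":0,"ty":0,"tz":0,"ax":0,"ay":0,"az":0,"jaw":0.2}]'
```

```text
t: 8.18
ee_pos: [492.9, 331.0, 17.5]
orientation: [-2.407, 2.019, -0.0]
ft_force: [-7.3, -3.6, 23.5]
width: 41.8
```

The bowl is in contact with the mat. I'll release it, rise, and move over the medium grip.

```bash
python3 -m inch '[{"tx":0,"ty":0,"tz":-0.25,"ax":0,"ay":0,"az":0,"jaw":0.2},{"tx":0,"ty":0,"tz":0,"ax":0,"ay":0,"az":0,"jaw":0.72},{"tx":0,"ty":0,"tz":0,"ax":0,"ay":0,"az":0,"jaw":0.72},{"tx":0,"ty":0,"tz":0,"ax":0,"ay":0,"az":0,"jaw":0.72},{"tx":0,"ty":0,"tz":-2,"ax":0,"ay":0,"az":0,"jaw":0.72},{"tx":0,"ty":0,"tz":-4,"ax":0,"ay":0,"az":0,"jaw":0.72},{"tx":0,"ty":0,"tz":-4,"ax":0,"ay":0,"az":0,"jaw":0.72},{"tx":0,"ty":0,"tz":-4,"ax":0,"ay":0,"az":0,"jaw":0.72},{"tx":0,"ty":0,"tz":0,"ax":0,"ay":0,"az":0,"jaw":0.72}]'; python3 go.py 441.5 62.5 120 -73.6
```

```text
t: 9.3
ee_pos: [495.0, 332.3, 162.3]
orientation: [-2.401, 2.015, -0.004]
ft_force: [-0.3, 0.3, -0.4]
width: 63.2
shift now-axes cm [25.65  9.98  4.08] turn rotvec deg [-0.42  0.15 -6.4 ] heading -80.0 shift axes after turn [24.37 12.75  4.23]
ee [495.  332.3 162.3] q [ 0.57  0.45  1.74 -0.    0.94  1.97] w 63.2 F [-0.3  0.3 -0.4] t 9.3
```

```bash
python3 -m inch '[{"tx":0,"ty":0,"tz":0,"ax":0,"ay":0,"az":-6.4,"jaw":0.5},{"tx":4.1,"ty":2.1,"tz":0,"ax":0,"ay":0,"az":0,"jaw":0.5},{"tx":4.1,"ty":2.1,"tz":0,"ax":0,"ay":0,"az":0,"jaw":0.5},{"tx":4.1,"ty":2.1,"tz":0,"ax":0,"ay":0,"az":0,"jaw":0.5},{"tx":4.1,"ty":2.1,"tz":0,"ax":0,"ay":0,"az":0,"jaw":0.5},{"tx":4,"ty":2.1,"tz":1,"ax":0,"ay":0,"az":0,"jaw":0.5},{"tx":4,"ty":2.1,"tz":1,"ax":0,"ay":0,"az":0,"jaw":0.5},{"tx":0,"ty":0,"tz":0,"ax":0,"ay":0,"az":0,"jaw":0.5},{"tx":0,"ty":0,"tz":0,"ax":0,"ay":0,"az":0,"jaw":0.5}]'; python3 go.py 441.5 62.5 120 -73.6
python3 - <<'E'
from meas import *
for n in("wrist","top","scene"):
    im,d=viewer.get_image(n);W=cloud(n,d)
    if n=="wrist": save("w2",im)
    r=fit(W,im,"medium",(522,86));print(n,[np.round(x,1) for x in r])
    P=W.reshape(-1,3);k=(abs(P[:,0]-490)<60)&(abs(P[:,1]-331)<50)&(P[:,2]>25)&(P[:,2]<60)
    if k.sum()>20:print("bowl",k.sum(),cv2.minAreaRect(P[k][:,:2].astype(np.float32)),np.percentile(P[k][:,2],[20,50,90]))
E
```

```text
t: 10.42
ee_pos: [441.0, 61.4, 137.7]
orientation: [-2.515, 1.883, 0.0]
ft_force: [-0.4, 0.8, 0.9]
width: 44.1
shift now-axes cm [-0.09 -0.08  1.77] turn rotvec deg [-0.    0.01 -0.05] heading -73.6 shift axes after turn [-0.09 -0.08  1.77]
ee [441.   61.4 137.7] q [0.11 0.3  2.08 0.   0.77 1.4 ] w 44.1 F [-0.4  0.8  0.9] t 10.425
wrist [array([523.2,  88.3]), np.float64(-163.6), np.int64(7068), np.float64(1.5), np.int64(1087), np.float64(89.2), np.float64(73.9)]
bowl 4067 ((491.6930847167969, 330.60125732421875), (55.91237258911133, 43.515079498291016), 10.14816665649414) [35.6873507  38.59846534 42.56063279]
top [array([522.,  86.]), np.float64(0.0), np.int64(0), np.float64(nan), np.int64(0), np.float64(0.0), np.int64(0)]
bowl 377 ((510.2884216308594, 335.7254943847656), (102.26471710205078, 48.952301025390625), 22.7597713470459) [34.94114741 37.21345983 41.64929967]
scene [array([524.7,  87.9]), np.float64(-163.8), np.int64(635), np.float64(0.9), np.int64(98), np.float64(87.3), np.float64(74.1)]
bowl 320 ((511.4111328125, 337.1556701660156), (97.99441528320312, 48.34196472167969), 19.48741340637207) [35.65413355 37.87462086 43.1421723 ]
  return _methods._mean(a, axis=axis, dtype=dtype,
  ret = ret.dtype.type(ret / rcount)
```

View pics/w2.png

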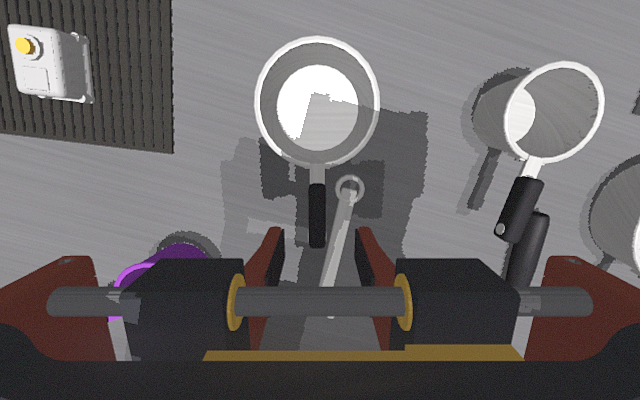

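The bowl stands on the mat at (492, 331). The wrist view shows the medium grip at (317,215), centred between the fingers, with the wrench at (345,190) lying low beside it. Descending now.

```bash
python3 -m inch '[{"tx":-0.19,"ty":-0.15,"tz":1.5,"ax":0,"ay":0,"az":0,"jaw":0.5},{"tx":0,"ty":0,"tz":2.5,"ax":0,"ay":0,"az":0,"jaw":0.5},{"tx":0,"ty":0,"tz":2.5,"ax":0,"ay":0,"az":0,"jaw":0.5},{"tx":0,"ty":0,"tz":1.5,"ax":0,"ay":0,"az":0,"jaw":0.5},{"tx":0,"ty":0,"tz":0.9,"ax":0,"ay":0,"az":0,"jaw":0.5},{"tx":0,"ty":0,"tz":0,"ax":0,"ay":0,"az":0,"jaw":0.5},{"tx":0,"ty":0,"tz":0,"ax":0,"ay":0,"az":0,"jaw":0.5}]'; python3 go.py 441.9 63.6 45 -73.7
```

```text
t: 11.45
ee_pos: [442.2, 63.6, 49.1]
orientation: [-2.515, 1.882, -0.001]
ft_force: [0.8, 0.2, -0.3]
width: 44.0
shift now-axes cm [-0.01  0.03  0.41] turn rotvec deg [-0.05 -0.01  0.1 ] heading -73.6 shift axes after turn [-0.01  0.03  0.41]
ee [442.2  63.6  49.1] q [0.12 0.48 2.11 0.   0.55 1.4 ] w 44.0 F [ 0.8  0.2 -0.3] t 11.45
```

```bash
python3 -m inch '[{"tx":0,"ty":0,"tz":0.4,"ax":0,"ay":0,"az":0,"jaw":0.5},{"tx":0,"ty":0,"tz":0,"ax":0,"ay":0,"az":0,"jaw":0.0},{"tx":0,"ty":0,"tz":0,"ax":0,"ay":0,"az":0,"jaw":0.0},{"tx":0,"ty":0,"tz":0,"ax":0,"ay":0,"az":0,"jaw":0.0},{"tx":0,"ty":0,"tz":0,"ax":0,"ay":0,"az":0,"jaw":0.0},{"tx":0,"ty":0,"tz":-0.3,"ax":0,"ay":0,"az":0,"jaw":0.0},{"tx":0,"ty":0,"tz":-0.7,"ax":0,"ay":0,"az":0,"jaw":0.0},{"tx":0,"ty":0,"tz":-1,"ax":0,"ay":0,"az":0,"jaw":0.0},{"tx":0,"ty":0,"tz":-1,"ax":0,"ay":0,"az":0,"jaw":0.0},{"tx":0,"ty":0,"tz":0,"ax":0,"ay":0,"az":0,"jaw":0.0}]'
cat >> meas.py <<'E'
def rimplane(W,im,c,rr,h,band=20):
    # fit plane to the highest bright points in the rim annulus
    P=W.reshape(-1,3);b=im.reshape(-1,3).mean(1)>75
    d=np.hypot(*(P[:,:2]-c).T);s=b&(abs(d-rr+1.5)<6)&(P[:,2]>h-band)&(P[:,2]<h+band);P=P[s]
    a=np.arctan2(*(P[:,:2]-c).T[::-1]);T=[]
    for i in range(36):
        q=P[(a>-np.pi+i*np.pi/18)&(a<=-np.pi+(i+1)*np.pi/18)]
        if len(q)>3:T.append(np.r_[q[:,:2].mean(0)-c,np.percentile(q[:,2],90)])
    T=np.array(T);A=np.c_[T[:,:2],np.ones(len(T))];x=least_squares(lambda x:A@x-T[:,2],[0,0,h],loss="soft_l1").x
    return "slope deg xy",np.degrees(x[:2]).round(1),"z",x[2].round(1),len(T)
E
python3 - <<'E'
from meas import *
o=get_obs();print(o["ee_pos"].round(1),o["width"],o["ft_force"].round(1),o["moment"].round(2))
for n in("wrist","scene"):
    im,d=viewer.get_image(n);W=cloud(n,d);save(n+"3",im)
    L=o["ee_pos"][2]-45;W2=W.copy();W2[...,2]-=L
    r=fit(W2,im,"medium",(522,86));print(n,[np.round(x,1) for x in r]);print(rimplane(W2,im,r[0],50,59))
E
```

```text
t: 12.7
ee_pos: [442.5, 63.6, 75.7]
orientation: [-2.514, 1.881, -0.002]
ft_force: [0.4, -0.4, -2.1]
width: 14.6
[442.5  63.6  75.7] 14.559896412215897 [ 0.4 -0.4 -2.1] [-0.03  0.16 -0.04]
wrist [array([523.1,  87.6]), np.float64(-163.1), np.int64(20075), np.float64(1.4), np.int64(2435), np.float64(76.6), np.float64(73.5)]
('slope deg xy', array([-0.9, -0.3]), 'z', np.float64(59.5), 36)
scene [array([525.2,  87.8]), np.float64(-163.0), np.int64(671), np.float64(0.9), np.int64(108), np.float64(78.9), np.float64(74.0)]
('slope deg xy', array([0. , 0.3]), 'z', np.float64(60.1), 36)
```

The pan is held level, with rim slope under 1°. I'll lift it to TCP 185 and travel to over the large pan.

```bash
python3 -m inch '[{"tx":0,"ty":0,"tz":-1.5,"ax":0,"ay":0,"az":0,"jaw":0.0},{"tx":0,"ty":0,"tz":-2.5,"ax":0,"ay":0,"az":0,"jaw":0.0},{"tx":0,"ty":0,"tz":-2.5,"ax":0,"ay":0,"az":0,"jaw":0.0},{"tx":0,"ty":0,"tz":-2.5,"ax":0,"ay":0,"az":0,"jaw":0.0},{"tx":0,"ty":0,"tz":-1.5,"ax":0,"ay":0,"az":0,"jaw":0.0},{"tx":1.5,"ty":0.3,"tz":0,"ax":0,"ay":0,"az":0,"jaw":0.0},{"tx":3,"ty":0.6,"tz":0,"ax":0,"ay":0,"az":0,"jaw":0.0},{"tx":4,"ty":0.8,"tz":0,"ax":0,"ay":0,"az":0,"jaw":0.0},{"tx":4,"ty":0.8,"tz":0,"ax":0,"ay":0,"az":0,"jaw":0.0},{"tx":4,"ty":0.8,"tz":0,"ax":0,"ay":0,"az":0,"jaw":0.0},{"tx":4,"ty":0.8,"tz":0,"ax":0,"ay":0,"az":0,"jaw":0.0},{"tx":4,"ty":0.8,"tz":0,"ax":0,"ay":0,"az":0,"jaw":0.0}]' && python3 -m inch '[{"tx":4,"ty":0.8,"tz":0,"ax":0,"ay":0,"az":0,"jaw":0.0},{"tx":4,"ty":0.8,"tz":0,"ax":0,"ay":0,"az":0,"jaw":0.0},{"tx":4,"ty":0.8,"tz":0,"ax":0,"ay":0,"az":0,"jaw":0.0},{"tx":3.2,"ty":0.7,"tz":0,"ax":0,"ay":0,"az":-3,"jaw":0.0},{"tx":1.8,"ty":0.3,"tz":0,"ax":0,"ay":0,"az":-6,"jaw":0.0},{"tx":0,"ty":0,"tz":0,"ax":0,"ay":0,"az":-8,"jaw":0.0},{"tx":0,"ty":0,"tz":0,"ax":0,"ay":0,"az":-8,"jaw":0.0},{"tx":0,"ty":0,"tz":0,"ax":0,"ay":0,"az":-8,"jaw":0.0},{"tx":0,"ty":0,"tz":0,"ax":0,"ay":0,"az":-7.5,"jaw":0.0},{"tx":0,"ty":0,"tz":0,"ax":0,"ay":0,"az":-5,"jaw":0.0},{"tx":0,"ty":0,"tz":0,"ax":0,"ay":0,"az":0,"jaw":0.0},{"tx":0,"ty":0,"tz":0,"ax":0,"ay":0,"az":0,"jaw":0.0}]'; python3 go.py 482.4 -368.4 130 -28.1
python3 - <<'E'
from meas import *
o=get_obs();L=o["ee_pos"][2]-45
for n in("wrist","scene","top"):
    im,d=viewer.get_image(n);W=cloud(n,d);save(n+"4",im)
    W2=W.copy();W2[...,2]-=L
    try:
        r=fit(W2,im,"medium",(522,-294));print(n,"med",[np.round(x,1) for x in r]);print(rimplane(W2,im,r[0],50,59))
        r=fit(W,im,"large",(522,-294));print(n,"large",[np.round(x,1) for x in r])
    except Exception as e: print(n,e)
E
```

```text
t: 14.3
ee_pos: [462.8, -187.4, 178.5]
orientation: [2.515, -1.882, -0.003]
ft_force: [0.3, 0.3, -0.9]
width: 14.6
t: 15.8
ee_pos: [479.6, -358.2, 178.9]
orientation: [-3.046, 0.766, 0.002]
ft_force: [-0.1, -0.7, -1.8]
width: 14.8
shift now-axes cm [0.73 0.77 4.89] turn rotvec deg [-0.    0.06 -0.12] heading -28.2 shift axes after turn [0.72 0.77 4.89]
ee [ 479.6 -358.2  178.9] q [-0.66  0.44  1.72 -0.    0.98 -0.17] w 14.8 F [-0.1 -0.7 -1.8] t 15.8
wrist med [array([ 519.9, -283.7]), np.float64(-118.2), np.int64(20197), np.float64(1.4), np.int64(2421), np.float64(78.0), np.float64(74.0)]
('slope deg xy', array([-0.5, -0.8]), 'z', np.float64(60.0), 36)
wrist large [array([ 522., -294.]), np.float64(173.5), np.int64(0), np.float64(nan), np.int64(649), np.float64(112.6), np.float64(69.0)]
scene med [array([ 521. , -282.3]), np.float64(-117.2), np.int64(870), np.float64(1.0), np.int64(113), np.float64(79.3), np.float64(74.8)]
('slope deg xy', array([-0.2,  0.1]), 'z', np.float64(60.4), 36)
scene large [array([ 522.6, -293. ]), np.float64(171.6), np.int64(539), np.float64(0.9), np.int64(98), np.float64(103.5), np.float64(68.6)]
top med [array([ 518.2, -284. ]), np.float64(-120.7), np.int64(729), np.float64(1.1), np.int64(38), np.float64(68.4), np.float64(71.1)]
('slope deg xy', array([-0.6,  0.1]), 'z', np.float64(60.7), 36)
top large [array([ 519.8, -294.7]), np.float64(172.8), np.int64(310), np.float64(1.1), np.int64(164), np.float64(107.2), np.float64(68.5)]
  return _methods._mean(a, axis=axis, dtype=dtype,
  ret = ret.dtype.type(ret / rcount)
```

```bash
python3 -c "
import cv2,numpy as np
a=cv2.imread('pics/wrist4.png');b=cv2.imread('pics/scene4.png')[90:250,130:370];c=cv2.imread('pics/top4.png')[90:250,320:560]
cv2.imwrite('pics/m4.png',np.vstack([cv2.resize(a,(560,350)),np.hstack([cv2.resize(b,(280,187)),cv2.resize(c,(280,187))])]))"
```

```text
(no output)
```

View pics/m4.png

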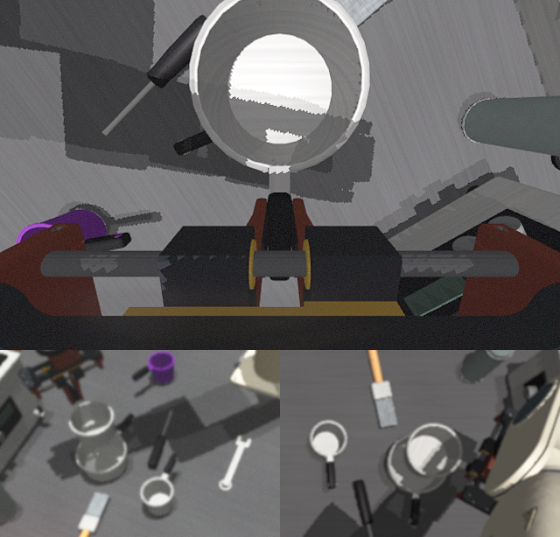

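The wrist view shows the medium pan at (280,85), level in the hand. The top and scene views both put it (1.6, -10.7) mm from the large pan's centre. I'll shift by that and come down to just above the rim.

```bash
python3 -m inch '[{"tx":0.3,"ty":0.4,"tz":1,"ax":0,"ay":0,"az":0,"jaw":0.0},{"tx":0.35,"ty":0.47,"tz":2,"ax":0,"ay":0,"az":0,"jaw":0.0},{"tx":0,"ty":0,"tz":2,"ax":0,"ay":0,"az":0,"jaw":0.0},{"tx":0,"ty":0,"tz":1.4,"ax":0,"ay":0,"az":0,"jaw":0.0},{"tx":0,"ty":0,"tz":0.6,"ax":0,"ay":0,"az":0,"jaw":0.0},{"tx":0,"ty":0,"tz":0,"ax":0,"ay":0,"az":0,"jaw":0.0},{"tx":0,"ty":0,"tz":0,"ax":0,"ay":0,"az":0,"jaw":0.0}]'
python3 - <<'E'
from meas import *
o=get_obs();L=o["ee_pos"][2]-45
for n in("scene","top"):
    im,d=viewer.get_image(n);W=cloud(n,d)
    W2=W.copy();W2[...,2]-=L
    r=fit(W2,im,"medium",(522,-294));q=fit(W,im,"large",(522,-294));print(n,"med",r[0].round(1),r[1].round(1),r[2],rimplane(W2,im,r[0],50,59),"large",q[0].round(1),q[2],"diff",(q[0]-r[0]).round(1))
E
```

```text
t: 16.82
ee_pos: [482.3, -368.9, 110.2]
orientation: [3.047, -0.763, 0.002]
ft_force: [-0.3, 0.3, -2.7]
width: 14.7
scene med [ 523.2 -293. ] -117.2 750 ('slope deg xy', array([-0. , -0.2]), 'z', np.float64(60.1), 35) large [ 522.4 -293.1] 431 diff [-0.7 -0.1]
top med [ 520.3 -295.2] -118.6 509 ('slope deg xy', array([-0.2, -0.5]), 'z', np.float64(60.6), 33) large [ 519.8 -294.9] 276 diff [-0.5  0.3]
```

```bash
python3 -m inch '[{"tx":0,"ty":0,"tz":1,"ax":0,"ay":0,"az":0,"jaw":0.0},{"tx":0,"ty":0,"tz":1.2,"ax":0,"ay":0,"az":0,"jaw":0.0},{"tx":0,"ty":0,"tz":1.2,"ax":0,"ay":0,"az":0,"jaw":0.0},{"tx":0,"ty":0,"tz":1.2,"ax":0,"ay":0,"az":0,"jaw":0.0},{"tx":0,"ty":0,"tz":0.6,"ax":0,"ay":0,"az":0,"jaw":0.0},{"tx":0,"ty":0,"tz":0.2,"ax":0,"ay":0,"az":0,"jaw":0.0},{"tx":0,"ty":0,"tz":0,"ax":0,"ay":0,"az":0,"jaw":0.0}]'; python3 -m inch '[{"tx":0,"ty":0,"tz":0.15,"ax":0,"ay":0,"az":0,"jaw":0.0},{"tx":0,"ty":0,"tz":0,"ax":0,"ay":0,"az":0,"jaw":0.0}]'
```

```text
t: 17.8
ee_pos: [482.0, -368.8, 55.7]
orientation: [3.048, -0.763, 0.0]
ft_force: [0.1, -0.1, -2.2]
width: 14.9
t: 18.05
ee_pos: [482.0, -368.7, 54.4]
orientation: [3.047, -0.763, 0.001]
ft_force: [-1.0, 0.2, -2.0]
width: 14.8
```

```bash
python3 -m inch '[{"tx":0,"ty":0,"tz":0.3,"ax":0,"ay":0,"az":0,"jaw":0.0},{"tx":0,"ty":0,"tz":0.1,"ax":0,"ay":0,"az":0,"jaw":0.0},{"tx":0,"ty":0,"tz":0,"ax":0,"ay":0,"az":0,"jaw":0.0}]'; python3 -m inch '[{"tx":0,"ty":0,"tz":0.15,"ax":0,"ay":0,"az":0,"jaw":0.0},{"tx":0,"ty":0,"tz":0,"ax":0,"ay":0,"az":0,"jaw":0.0}]'
```

```text
t: 18.42
ee_pos: [481.8, -368.6, 50.0]
orientation: [-3.048, 0.763, 0.0]
ft_force: [0.2, -0.0, -2.4]
width: 14.7
t: 18.68
ee_pos: [481.8, -368.6, 48.5]
orientation: [-3.048, 0.763, 0.0]
ft_force: [-0.8, -0.3, -3.0]
width: 14.6
```

```bash
python3 -m inch '[{"tx":0,"ty":0,"tz":0.1,"ax":0,"ay":0,"az":0,"jaw":0.0},{"tx":0,"ty":0,"tz":0,"ax":0,"ay":0,"az":0,"jaw":0.0}]'; python3 -m inch '[{"tx":0,"ty":0,"tz":0.1,"ax":0,"ay":0,"az":0,"jaw":0.0},{"tx":0,"ty":0,"tz":0,"ax":0,"ay":0,"az":0,"jaw":0.0}]'
```

```text
t: 18.92
ee_pos: [482.0, -368.8, 47.8]
orientation: [3.047, -0.763, 0.0]
ft_force: [-0.6, -0.2, 0.3]
width: 15.1
t: 19.18
ee_pos: [482.0, -369.0, 47.6]
orientation: [3.047, -0.763, 0.001]
ft_force: [-3.5, 0.3, 7.6]
width: 14.8
```

Contact at 47.6, as predicted, so the pan is seated. I'll release it, rise, and turn towards the small pan.

```bash
python3 -m inch '[{"tx":0,"ty":0,"tz":-0.1,"ax":0,"ay":0,"az":0,"jaw":0.0},{"tx":0,"ty":0,"tz":0,"ax":0,"ay":0,"az":0,"jaw":0.45},{"tx":0,"ty":0,"tz":0,"ax":0,"ay":0,"az":0,"jaw":0.45},{"tx":0,"ty":0,"tz":0,"ax":0,"ay":0,"az":0,"jaw":0.45},{"tx":0,"ty":0,"tz":-2,"ax":0,"ay":0,"az":0,"jaw":0.45},{"tx":0,"ty":0,"tz":-4,"ax":0,"ay":0,"az":0,"jaw":0.45},{"tx":0,"ty":0,"tz":-4,"ax":0,"ay":0,"az":0,"jaw":0.45},{"tx":0,"ty":0,"tz":0,"ax":0,"ay":0,"az":9.9,"jaw":0.5},{"tx":0,"ty":0,"tz":0,"ax":0,"ay":0,"az":9.9,"jaw":0.5},{"tx":0,"ty":0,"tz":0,"ax":0,"ay":0,"az":9.9,"jaw":0.5},{"tx":0,"ty":0,"tz":0,"ax":0,"ay":0,"az":9.9,"jaw":0.5},{"tx":0,"ty":0,"tz":0,"ax":0,"ay":0,"az":9.9,"jaw":0.5}]' && python3 -m inch '[{"tx":0,"ty":0,"tz":0,"ax":0,"ay":0,"az":9.9,"jaw":0.5},{"tx":0,"ty":0,"tz":0,"ax":0,"ay":0,"az":0,"jaw":0.5}]'; python3 go.py 489.5 -102 150 -87.5
```

```text
t: 20.68
ee_pos: [482.1, -368.9, 149.2]
orientation: [-2.443, 1.976, -0.002]
ft_force: [0.0, 0.0, 0.3]
width: 43.8
t: 20.92
ee_pos: [482.2, -368.9, 149.0]
orientation: [-2.271, 2.171, -0.002]
ft_force: [-0.7, 0.6, 0.1]
width: 43.8
shift now-axes cm [-26.63  -1.94  -0.13] turn rotvec deg [-0.06 -0.05  0.09] heading -87.4 shift axes after turn [-26.63  -1.9   -0.1 ]
ee [ 482.2 -368.9  149. ] q [-0.67  0.49  1.72  0.    0.93  0.85] w 43.8 F [-0.7  0.6  0.1] t 20.925
```

```bash
python3 -m inch '[{"tx":-2.6,"ty":-0.2,"tz":0,"ax":0,"ay":0,"az":0,"jaw":0.5},{"tx":-4.8,"ty":-0.3,"tz":0,"ax":0,"ay":0,"az":0,"jaw":0.5},{"tx":-4.8,"ty":-0.3,"tz":0,"ax":0,"ay":0,"az":0,"jaw":0.5},{"tx":-4.8,"ty":-0.4,"tz":0,"ax":0,"ay":0,"az":0,"jaw":0.5},{"tx":-4.8,"ty":-0.4,"tz":0,"ax":0,"ay":0,"az":0,"jaw":0.5},{"tx":-4.8,"ty":-0.3,"tz":0,"ax":0,"ay":0,"az":0,"jaw":0.5},{"tx":0,"ty":0,"tz":0,"ax":0,"ay":0,"az":0,"jaw":0.5},{"tx":0,"ty":0,"tz":0,"ax":0,"ay":0,"az":0,"jaw":0.5}]'
python3 - <<'E'
from meas import *
for n in("wrist","scene","top"):
    im,d=viewer.get_image(n);W=cloud(n,d);save(n+"5",im)
    for p,dz,c in(("small",0,(570,-98)),("medium",3,(522,-294)),("large",0,(522,-294))):
        W2=W.copy();W2[...,2]-=dz
        try:r=fit(W2,im,p,c);print(n,p,[np.round(x,1) for x in r],rimplane(W2,im,r[0],PAN[p][0],PAN[p][2]))
        except Exception as e:print(n,p,"-")
E
python3 -c "
import cv2,numpy as np
a=cv2.imread('pics/wrist5.png');b=cv2.imread('pics/scene5.png')[130:290,150:390];c=cv2.imread('pics/top5.png')[90:250,320:560]
cv2.imwrite('pics/m5.png',np.vstack([cv2.resize(a,(560,350)),np.hstack([cv2.resize(b,(280,187)),cv2.resize(c,(280,187))])]))" ; python3 go.py 489.5 -102 48 -87.5
```

```text
t: 21.92
ee_pos: [489.2, -101.6, 148.0]
orientation: [-2.272, 2.169, -0.001]
ft_force: [-0.2, -1.1, -0.3]
width: 43.6
wrist small [array([570.4, -98.4]), np.float64(-176.4), np.int64(4514), np.float64(1.5), np.int64(1063), np.float64(77.2), np.float64(78.7)] ('slope deg xy', array([-0.2,  0.1]), 'z', np.float64(65.2), 36)
wrist medium [array([ 522.3, -292.3]), np.float64(-123.9), np.int64(7930), np.float64(0.7), np.int64(1465), np.float64(80.1), np.float64(73.2)] ('slope deg xy', array([0.1, 0.3]), 'z', np.float64(59.9), 36)
wrist large [array([ 521.8, -293. ]), np.float64(172.6), np.int64(4734), np.float64(1.1), np.int64(528), np.float64(83.1), np.float64(68.6)] ('slope deg xy', array([-0.1, -0. ]), 'z', np.float64(55.2), 36)
scene small [array([571.9, -97.3]), np.float64(-177.7), np.int64(521), np.float64(0.7), np.int64(114), np.float64(78.7), np.float64(79.0)] ('slope deg xy', array([-0.6,  0.8]), 'z', np.float64(65.3), 34)
scene medium [array([ 522.9, -292.8]), np.float64(-124.6), np.int64(611), np.float64(1.1), np.int64(95), np.float64(79.9), np.float64(74.0)] ('slope deg xy', a
[... 376 characters left out ...]
slope deg xy', array([ 0.9, -2.4]), 'z', np.float64(66.6), 7)
top medium [array([ 520.2, -294.8]), np.float64(-118.8), np.int64(322), np.float64(1.1), np.int64(162), np.float64(91.5), np.float64(73.7)] ('slope deg xy', array([-1.1,  1.7]), 'z', np.float64(61.2), 15)
top large [array([ 520.7, -294.9]), np.float64(-120.2), np.int64(252), np.float64(1.2), np.int64(48), np.float64(94.7), np.float64(72.4)] ('slope deg xy', array([-0.8,  0. ]), 'z', np.float64(55.4), 16)
shift now-axes cm [-0.08 -0.03  9.98] turn rotvec deg [-0.01 -0.01 -0.04] heading -87.5 shift axes after turn [-0.08 -0.03  9.98]
ee [ 489.3 -102.8  147.8] q [-0.23  0.35  1.96 -0.    0.83  1.3 ] w 43.9 F [ 0.2 -0.6  1.1] t 22.075
```

View pics/m5.png

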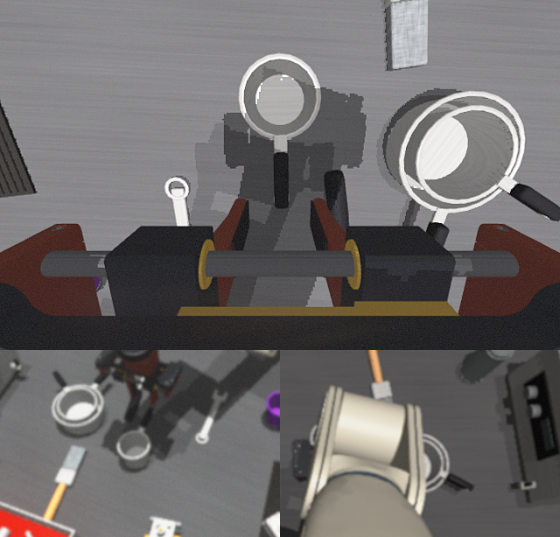

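The medium pan is nested level and centred, with its handle at (530,195) in the wrist view. The small grip is at (281,180), between the fingers. Now grasping the small pan.

```bash
python3 -m inch '[{"tx":-0.05,"ty":0,"tz":1.5,"ax":0,"ay":0,"az":-0.7,"jaw":0.5},{"tx":0,"ty":0,"tz":2.5,"ax":0,"ay":0,"az":0,"jaw":0.5},{"tx":0,"ty":0,"tz":2.5,"ax":0,"ay":0,"az":0,"jaw":0.5},{"tx":0,"ty":0,"tz":2,"ax":0,"ay":0,"az":0,"jaw":0.5},{"tx":0,"ty":0,"tz":1,"ax":0,"ay":0,"az":0,"jaw":0.5},{"tx":0,"ty":0,"tz":0.3,"ax":0,"ay":0,"az":0,"jaw":0.5},{"tx":0,"ty":0,"tz":0,"ax":0,"ay":0,"az":0,"jaw":0.5}]'; python3 go.py 489.8 -102.7 49 -86.8
```

```text
t: 22.95
ee_pos: [489.4, -101.8, 49.8]
orientation: [-2.282, 2.159, -0.0]
ft_force: [-1.2, 0.7, 0.5]
width: 43.9
shift now-axes cm [ 0.1  -0.03  0.08] turn rotvec deg [-0.02 -0.   -0.01] heading -86.8 shift axes after turn [ 0.1  -0.03  0.08]
ee [ 489.4 -101.8   49.8] q [-0.23  0.52  2.    0.    0.62  1.29] w 43.9 F [-1.2  0.7  0.5] t 22.95
```

```bash
python3 -m inch '[{"tx":0,"ty":0,"tz":0,"ax":0,"ay":0,"az":0,"jaw":0.0},{"tx":0,"ty":0,"tz":0,"ax":0,"ay":0,"az":0,"jaw":0.0},{"tx":0,"ty":0,"tz":0,"ax":0,"ay":0,"az":0,"jaw":0.0},{"tx":0,"ty":0,"tz":0,"ax":0,"ay":0,"az":0,"jaw":0.0}]'; python3 -m inch '[{"tx":0,"ty":0,"tz":-0.3,"ax":0,"ay":0,"az":0,"jaw":0.0},{"tx":0,"ty":0,"tz":-1,"ax":0,"ay":0,"az":0,"jaw":0.0},{"tx":0,"ty":0,"tz":-2,"ax":0,"ay":0,"az":0,"jaw":0.0},{"tx":0,"ty":0,"tz":-2.5,"ax":0,"ay":0,"az":0,"jaw":0.0},{"tx":0,"ty":0,"tz":-2.5,"ax":0,"ay":0,"az":0,"jaw":0.0},{"tx":0,"ty":0,"tz":-2,"ax":0,"ay":0,"az":0,"jaw":0.0},{"tx":0,"ty":0,"tz":-1,"ax":0,"ay":0,"az":0,"jaw":0.0},{"tx":0,"ty":0,"tz":0,"ax":0,"ay":0,"az":0,"jaw":0.0},{"tx":0,"ty":0,"tz":0,"ax":0,"ay":0,"az":0,"jaw":0.0}]'
python3 - <<'E'
from meas import *
o=get_obs();L=o["ee_pos"][2]-49.5;print(o["moment"].round(2))
for n in("wrist","scene"):
    im,d=viewer.get_image(n);W=cloud(n,d);W[...,2]-=L
    r=fit(W,im,"small",(570,-98));print(n,[np.round(x,1) for x in r],rimplane(W,im,r[0],38,64))
E
python3 go.py 492 -218 165 -158
```

```text
t: 23.45
ee_pos: [489.4, -101.6, 49.9]
orientation: [-2.283, 2.158, -0.001]
ft_force: [-0.4, 0.0, 1.8]
width: 14.6
t: 24.58
ee_pos: [488.7, -101.4, 162.0]
orientation: [2.282, -2.158, -0.002]
ft_force: [-0.8, -0.4, -1.9]
width: 15.1
[ 0.07  0.2  -0.04]
wrist [array([569.5, -96.8]), np.float64(-176.9), np.int64(14100), np.float64(1.4), np.int64(2778), np.float64(69.9), np.float64(78.1)] ('slope deg xy', array([-0.4,  0.1]), 'z', np.float64(64.3), 36)
scene [array([571. , -96.4]), np.float64(-178.6), np.int64(659), np.float64(0.8), np.int64(119), np.float64(70.5), np.float64(78.6)] ('slope deg xy', array([-0.2,  0.2]), 'z', np.float64(64.4), 35)
shift now-axes cm [11.65  0.32 -0.32] turn rotvec deg [ 9.00e-02 -3.00e-02  7.12e+01] heading -86.8 shift axes after turn [  4.06 -10.93  -0.31]
ee [ 488.7 -101.5  161.9] q [-0.23  0.33  1.95  0.    0.87  1.29] w 15.0 F [-0.5  0.6 -0.7] t 24.675
```

Level in the hand. Carry it and turn.

```bash
python3 -m inch '[{"tx":1.6,"ty":0.1,"tz":0,"ax":0,"ay":0,"az":0,"jaw":0.0},{"tx":3,"ty":0.1,"tz":0,"ax":0,"ay":0,"az":0,"jaw":0.0},{"tx":3,"ty":0.1,"tz":0,"ax":0,"ay":0,"az":0,"jaw":0.0},{"tx":2.5,"ty":0,"tz":0,"ax":0,"ay":0,"az":0,"jaw":0.0},{"tx":1.5,"ty":0,"tz":0,"ax":0,"ay":0,"az":3,"jaw":0.0},{"tx":0,"ty":0,"tz":0,"ax":0,"ay":0,"az":6,"jaw":0.0},{"tx":0,"ty":0,"tz":0,"ax":0,"ay":0,"az":8,"jaw":0.0},{"tx":0,"ty":0,"tz":0,"ax":0,"ay":0,"az":8,"jaw":0.0},{"tx":0,"ty":0,"tz":0,"ax":0,"ay":0,"az":8,"jaw":0.0},{"tx":0,"ty":0,"tz":0,"ax":0,"ay":0,"az":8,"jaw":0.0},{"tx":0,"ty":0,"tz":0,"ax":0,"ay":0,"az":8,"jaw":0.0},{"tx":0,"ty":0,"tz":0,"ax":0,"ay":0,"az":8,"jaw":0.0}]' && python3 -m inch '[{"tx":0,"ty":0,"tz":0,"ax":0,"ay":0,"az":8,"jaw":0.0},{"tx":0,"ty":0,"tz":0,"ax":0,"ay":0,"az":6,"jaw":0.0},{"tx":0,"ty":0,"tz":0,"ax":0,"ay":0,"az":0,"jaw":0.0},{"tx":0,"ty":0,"tz":0,"ax":0,"ay":0,"az":0,"jaw":0.0}]'
cat > rel.py <<'E'
from meas import *
import sys
o=get_obs();L=o["ee_pos"][2]-49.5;h=np.radians(float(sys.argv[1]))
for n in("scene","top","wrist"):
    im,d=viewer.get_image(n);W=cloud(n,d);save(n+"_"+sys.argv[2],im)
    A=W.copy();A[...,2]-=L;B=W.copy();B[...,2]-=3
    try:
        r=fit(A,im,"small",(522,-293));q=fit(B,im,"medium",(522,-293));l=fit(W,im,"large",(522,-293))
        D=q[0]-r[0];print(n,"small",r[0].round(1),r[1].round(1),r[2],rimplane(A,im,r[0],38,64),"med",q[0].round(1),q[1].round(1),q[2],"large",l[0].round(1),"diff",D.round(1),"tool mm",(D@[np.cos(h),np.sin(h)]).round(1),(D@[np.sin(h),-np.cos(h)]).round(1))
    except Exception as e:print(n,e)
E
python3 go.py 492 -217.2 120 -158; python3 rel.py -157.8 a 2>/dev/null
```

```text
t: 26.18
ee_pos: [492.6, -217.7, 162.4]
orientation: [0.966, -2.989, -0.001]
ft_force: [0.2, 0.2, -1.9]
width: 14.6
t: 26.68
ee_pos: [492.6, -217.7, 162.5]
orientation: [0.607, -3.082, -0.0]
ft_force: [-1.0, 0.1, -0.8]
width: 14.6
shift now-axes cm [0.04 0.07 4.25] turn rotvec deg [ 0.01 -0.01  0.27] heading -157.7 shift axes after turn [0.04 0.07 4.25]
ee [ 492.6 -217.7  162.5] q [-0.44  0.38  1.87  0.    0.9   2.31] w 14.6 F [-1.   0.1 -0.8] t 26.675
scene small [ 524.1 -292.2] 111.2 458 ('slope deg xy', array([ 1.3, -0.5]), 'z', np.float64(63.6), 23) med [ 523.2 -292.5] 174.3 426 large [ 522.3 -293.2] diff [-0.9 -0.3] tool mm 1.0 0.0
top too many indices for array: array is 1-dimensional, but 2 were indexed
wrist small [ 523.3 -291.7] 112.1 14148 ('slope deg xy', array([-0.1,  0.4]), 'z', np.float64(64.6), 36) med [ 522. -293.] -126.3 0 large [ 510.8 -299.5] diff [-1.3 -1.3] tool mm 1.7 -0.7
```

```bash
python3 -m inch '[{"tx":0.12,"ty":0,"tz":0.8,"ax":0,"ay":0,"az":0,"jaw":0.0},{"tx":0,"ty":0,"tz":1.5,"ax":0,"ay":0,"az":0,"jaw":0.0},{"tx":0,"ty":0,"tz":1.2,"ax":0,"ay":0,"az":0,"jaw":0.0},{"tx":0,"ty":0,"tz":0.6,"ax":0,"ay":0,"az":0,"jaw":0.0},{"tx":0,"ty":0,"tz":0,"ax":0,"ay":0,"az":0,"jaw":0.0},{"tx":0,"ty":0,"tz":0,"ax":0,"ay":0,"az":0,"jaw":0.0}]';python3 rel.py -157.8 b 2>/dev/null
python3 -c "
import cv2,numpy as np
a=cv2.imread('pics/wrist_b.png');b=cv2.imread('pics/scene_b.png')[110:270,130:370];c=cv2.imread('pics/top_b.png')[90:250,320:560]
cv2.imwrite('pics/m6.png',np.vstack([cv2.resize(a,(560,350)),np.hstack([cv2.resize(b,(280,187)),cv2.resize(c,(280,187))])]))"
```

```text
t: 27.58
ee_pos: [491.9, -218.1, 121.9]
orientation: [-0.605, 3.082, -0.0]
ft_force: [-0.3, 1.0, -1.2]
width: 14.5
scene small [ 523.3 -292.7] 110.7 423 ('slope deg xy', array([0.1, 0. ]), 'z', np.float64(64.0), 25) med [ 523.3 -292.5] -117.8 303 large [ 522.5 -293.1] diff [-0.   0.1] tool mm -0.0 0.1
top too many indices for array: array is 1-dimensional, but 2 were indexed
wrist small [ 522.4 -292.3] 112.1 14141 ('slope deg xy', array([-0.1,  0.3]), 'z', np.float64(64.8), 36) med [ 519.6 -275.7] -121.3 1373 large [ 521.9 -293.8] diff [-2.8 16.6] tool mm -3.7 16.4
```

View pics/m6.png

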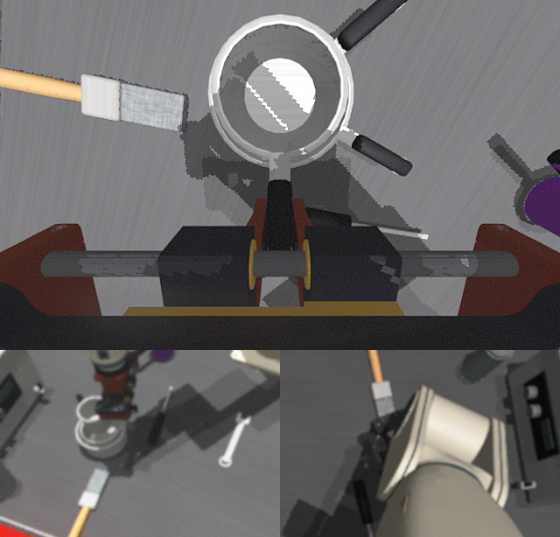

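Aligned: the scene difference is about 0. The wrist fit of the medium pan is occluded and I'm ignoring it. The three handles are well apart in the wrist view, so I'll lower. Contact is expected at about 56.

```bash
python3 -m inch '[{"tx":0,"ty":0,"tz":1,"ax":0,"ay":0,"az":0,"jaw":0.0},{"tx":0,"ty":0,"tz":1.3,"ax":0,"ay":0,"az":0,"jaw":0.0},{"tx":0,"ty":0,"tz":1.3,"ax":0,"ay":0,"az":0,"jaw":0.0},{"tx":0,"ty":0,"tz":1.2,"ax":0,"ay":0,"az":0,"jaw":0.0},{"tx":0,"ty":0,"tz":0.8,"ax":0,"ay":0,"az":0,"jaw":0.0},{"tx":0,"ty":0,"tz":0.3,"ax":0,"ay":0,"az":0,"jaw":0.0},{"tx":0,"ty":0,"tz":0,"ax":0,"ay":0,"az":0,"jaw":0.0},{"tx":0,"ty":0,"tz":0,"ax":0,"ay":0,"az":0,"jaw":0.0}]'; python3 -m inch '[{"tx":0,"ty":0,"tz":0.15,"ax":0,"ay":0,"az":0,"jaw":0.0},{"tx":0,"ty":0,"tz":0.1,"ax":0,"ay":0,"az":0,"jaw":0.0},{"tx":0,"ty":0,"tz":0,"ax":0,"ay":0,"az":0,"jaw":0.0}]'
```

```text
t: 28.72
ee_pos: [491.9, -218.2, 63.0]
orientation: [-0.605, 3.082, -0.001]
ft_force: [-0.3, -0.2, -2.0]
width: 14.9
t: 29.1
ee_pos: [491.6, -218.0, 60.2]
orientation: [0.605, -3.083, -0.0]
ft_force: [0.1, -0.2, -2.5]
width: 15.1
```

```bash
python3 -m inch '[{"tx":0,"ty":0,"tz":0.2,"ax":0,"ay":0,"az":0,"jaw":0.0},{"tx":0,"ty":0,"tz":0.1,"ax":0,"ay":0,"az":0,"jaw":0.0},{"tx":0,"ty":0,"tz":0,"ax":0,"ay":0,"az":0,"jaw":0.0}]'; python3 -m inch '[{"tx":0,"ty":0,"tz":0.1,"ax":0,"ay":0,"az":0,"jaw":0.0},{"tx":0,"ty":0,"tz":0,"ax":0,"ay":0,"az":0,"jaw":0.0}]'; python3 -m inch '[{"tx":0,"ty":0,"tz":0.1,"ax":0,"ay":0,"az":0,"jaw":0.0},{"tx":0,"ty":0,"tz":0,"ax":0,"ay":0,"az":0,"jaw":0.0}]'
```

```text
t: 29.48
ee_pos: [491.5, -218.0, 57.0]
orientation: [0.605, -3.083, -0.0]
ft_force: [0.4, -0.2, -1.8]
width: 14.8
t: 29.72
ee_pos: [491.7, -218.1, 56.2]
orientation: [-0.605, 3.083, -0.0]
ft_force: [-0.1, -0.1, -0.9]
width: 14.7
t: 29.98
ee_pos: [491.7, -217.9, 55.8]
orientation: [-0.605, 3.083, -0.0]
ft_force: [-2.9, 2.0, 6.5]
width: 14.8
```

Seated at 55.8. Release and rise, then back off to clear the cameras.

```bash
python3 -m inch '[{"tx":0,"ty":0,"tz":-0.1,"ax":0,"ay":0,"az":0,"jaw":0.0},{"tx":0,"ty":0,"tz":0,"ax":0,"ay":0,"az":0,"jaw":0.45},{"tx":0,"ty":0,"tz":0,"ax":0,"ay":0,"az":0,"jaw":0.45},{"tx":0,"ty":0,"tz":0,"ax":0,"ay":0,"az":0,"jaw":0.45},{"tx":0,"ty":0,"tz":-2,"ax":0,"ay":0,"az":0,"jaw":0.45},{"tx":0,"ty":0,"tz":-4,"ax":0,"ay":0,"az":0,"jaw":0.45},{"tx":0,"ty":0,"tz":-4,"ax":0,"ay":0,"az":0,"jaw":0.45},{"tx":0,"ty":0,"tz":-4,"ax":0,"ay":0,"az":0,"jaw":0.45},{"tx":0,"ty":-4.5,"tz":0,"ax":0,"ay":0,"az":0,"jaw":0.45},{"tx":0,"ty":-4.5,"tz":0,"ax":0,"ay":0,"az":0,"jaw":0.45},{"tx":0,"ty":-4.5,"tz":0,"ax":0,"ay":0,"az":0,"jaw":0.45},{"tx":0,"ty":-4.5,"tz":0,"ax":0,"ay":0,"az":0,"jaw":0.45}]' ; python3 go.py 420 60 200 -120
```

```text
t: 31.48
ee_pos: [560.0, -386.0, 196.1]
orientation: [0.605, -3.083, -0.0]
ft_force: [0.4, 0.1, -0.4]
width: 39.5
shift now-axes cm [-3.89 46.58 -0.39] turn rotvec deg [ 1.00e-02  0.00e+00 -3.78e+01] heading -157.8 shift axes after turn [-31.63  34.42  -0.39]
ee [ 560.  -386.   196.1] q [-0.62  0.53  1.52  0.    1.09  2.13] w 39.5 F [ 0.4  0.1 -0.4] t 31.475
```

```bash
python3 -m inch '[{"tx":0,"ty":4.5,"tz":0,"ax":0,"ay":0,"az":0,"jaw":0.45},{"tx":0,"ty":4.5,"tz":0,"ax":0,"ay":0,"az":0,"jaw":0.45},{"tx":-0.5,"ty":4.5,"tz":0,"ax":0,"ay":0,"az":0,"jaw":0.45},{"tx":-0.5,"ty":4.5,"tz":0,"ax":0,"ay":0,"az":0,"jaw":0.45},{"tx":-0.5,"ty":4.5,"tz":0,"ax":0,"ay":0,"az":0,"jaw":0.45},{"tx":-0.5,"ty":4.5,"tz":0,"ax":0,"ay":0,"az":-8,"jaw":0.45},{"tx":-0.5,"ty":4.5,"tz":0,"ax":0,"ay":0,"az":-8,"jaw":0.45},{"tx":-0.5,"ty":4.5,"tz":0,"ax":0,"ay":0,"az":-8,"jaw":0.45},{"tx":-0.5,"ty":4.5,"tz":0,"ax":0,"ay":0,"az":-8,"jaw":0.45},{"tx":-0.5,"ty":4.5,"tz":0,"ax":0,"ay":0,"az":0,"jaw":0.45},{"tx":0,"ty":0,"tz":0,"ax":0,"ay":0,"az":0,"jaw":0.45}]'
python3 - <<'E' 2>/dev/null
from meas import *
for n in("top","scene","wrist"):
    im,d=viewer.get_image(n);W=cloud(n,d);save(n+"_f",im)
    for p,dz in(("large",0),("medium",3),("small",6)):
        A=W.copy();A[...,2]-=dz
        try:r=fit(A,im,p,(522,-293));print(n,p,r[0].round(1),"ang",r[1].round(1),r[2],rimplane(A,im,r[0],PAN[p][0],PAN[p][2],8))
        except Exception as e:print(n,p,"-")
    if n!="wrist":
        for t in("screwdriver","wrench","brush","carb_b","spare_bowl"):
            for k,(WW) in(("0",np.load(n+".npy")),):
                m=masks_of(n,t)
                if m:print(n,t,[np.round(np.nanmedian(W[x["pixels"]],0)[:2]) for x in m[:2]])
        d0=np.load(n+".npy");
    P=W.reshape(-1,3);k=(abs(P[:,0]-487)<40)&(abs(P[:,1]-331)<40)&(P[:,2]>25)&(P[:,2]<60)
    if k.sum()>20:print("bowl",cv2.minAreaRect(P[k][:,:2].astype(np.float32)),np.percentile(P[k][:,2],[20,50,90]).round(1))
a=cv2.imread("pics/top_f.png")[90:290,140:540];b=cv2.imread("pics/scene_f.png")[80:320,120:480]
cv2.imwrite("pics/final.png",np.vstack([cv2.resize(a,(560,280)),cv2.resize(b,(450,300)) if 0 else cv2.copyMakeBorder(cv2.resize(b,(450,300)),0,0,0,110,0)]))
E
```

```text
t: 32.85
ee_pos: [369.0, 19.1, 196.0]
orientation: [1.434, -2.794, -0.001]
ft_force: [-0.1, -0.1, 0.7]
width: 39.2
top large [ 520.1 -294.9] ang 173.0 552 ('slope deg xy', array([-0.1,  0.1]), 'z', np.float64(55.6), 34)
top medium [ 520.4 -295. ] ang -132.3 465 ('slope deg xy', array([-0. ,  0.4]), 'z', np.float64(60.7), 35)
top small [ 521.1 -293.4] ang 166.9 590 ('slope deg xy', array([-0.6,  0.2]), 'z', np.float64(65.6), 36)
top screwdriver [array([ 429., -183.])]
top wrench [array([311.,  19.])]
top brush [array([ 681., -225.])]
top carb_b [array([730.,  62.]), array([588., 382.])]
top spare_bowl [array([601., 281.])]
bowl ((491.3976135253906, 328.44427490234375), (56.60426330566406, 43.300628662109375), 10.556055068969727) [35.  37.3 41.2]
scene large [ 522.1 -293.1] ang 170.8 458 ('slope deg xy', array([ 0.3, -0.2]), 'z', np.float64(55.9), 31)
scene medium [ 522.2 -293.9] ang 163.1 399 ('slope deg xy', array([ 0.4, -0.2]), 'z', np.float64(60.5), 31)
scene small [ 523.6 -291.3] ang 119.4 618 ('slope deg xy', array([-1.1,  1.3]), 'z', np.float64(65.6), 29)
scene screwdriver [array([ 436., -179.])]
scene wrench [array([379.,  26.])]
scene brush [array([ 696., -219.]), array([ 534., -283.])]
scene carb_b [array([745.,  69.])]
scene spare_bowl [array([614., 287.])]
bowl ((492.7987976074219, 330.5953063964844), (56.334110260009766, 42.74357604980469), 9.930906295776367) [35.6 38.1 42.3]
wrist large -
wrist medium -
wrist small -
bowl ((490.5841064453125, 329.845947265625), (55.160400390625, 42.844886779785156), 10.643268585205078) [32.4 38.1 43.4]
```

View pics/final.png

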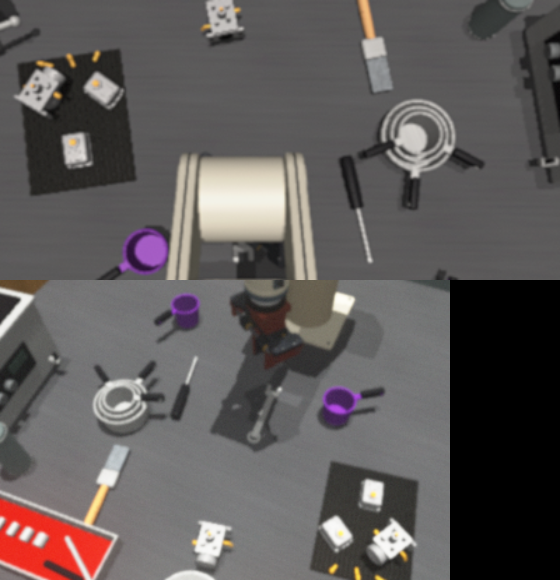

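The final picture shows the three pans nested at (417,135) with handles about 60° or more apart. The bowl stands alone on the near half of the mat at (76,150), and the tools and carburettors look undisturbed. Handing in.

```bash
python3 -c "
from workcell import ctrl;print(ctrl.close_job())"
```

```text
the job is handed in; nothing more can be done
None
```

I moved the float bowl out of the large pan and set it mouth down on the empty near half of the mat. I then nested the medium pan in the large one and the small pan in the medium. The handles point about 172°, 242° and 112°. The job was handed in at about 33 s of the 72 s allowed; it reports no verdict.

**Final checks**
- **Float bowl:** at about (491, 330), and its top height fits a bowl sitting flat on the 4 mm mat.
- **Pans:** all three centres are within about 3 mm of each other, and the rim heights match fully seated pans to within the measuring error.
- **Level:** the top camera shows rim slopes of 0.6° or less. The scene camera gave up to about 1.7° for the small pan, where its view was partly blocked.
- **Bystanders:** they look unmoved in the last picture. I did not measure them all before and after.

**Readings that disagreed**
- The last automatic handle angles, for the medium and small pans, were mixed up by the neighbouring grips. I relied on the picture and the placing poses instead.
- The wrist camera's fit of the medium pan was blocked and I ignored it. In the final check the wrist camera did not see the nest at all.

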